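Walk the press block square to the bench fence

TASK

The heavy press block on the ski bench stands askew in front of the fence. Walk it round by pushing the ends of its back, one end and then the other as needed, until its plain long face sits flush against the fence, the whole face within the fence's length; square it up before it meets the fence so that no corner strikes the rail while it is askew, and ease it home gently. Only push: do not pinch, lift or tip the block, keep off the screw and crossbar behind its middle, and leave everything else on the bench alone.

Things in the scene. Friction and masses are not known exactly. Their poses are not given: they have to be found in the camera images.
- block: aluminium press block, about 0.85 kg, 180 mm long (y), 46 deep (x), 40 high, loose. Origin: centre of underside. +x face (plain) goes against the fence; -x face is the back, free to push from 45 to 90 mm either side of its middle. Starts turned counter-clockwise from above, its +y (left) end farther from the fence. Slides with friction; stops when the push stops; pushed at one end it turns about a point some 50 mm past its middle
- face_left (a point): left end of the block's fence-side face at half height: 23 mm in +x, 90 mm in +y, 20 mm up in the block's frame
- face_right (a point): right end of the block's fence-side face at half height: 23 mm in +x, 90 mm in -y, 20 mm up in the block's frame
- tbar: steel screw and crossbar fixed to the block: the screw (14 mm thick) stands 40 mm out of the middle of the back at 22 mm height, the crossbar (10 mm thick, 90 mm long, along the block's y) has its axis 36 mm behind the back, top at 27 mm. Origin on the back face at 22 mm height, axes as the block's. Not to be touched
- fence: fixed aluminium fence rail, 300 mm long (its y), 28 mm thick, 35 mm high, with two feet and black knobs (38 mm high) behind it. Origin at bench height at the middle of its working face, which is the plane x = 0 of its frame; the block stands on its -x side, the rail fills x = 0 to 28 mm, +x points away from the block
- wax: bar of yellow wax, 110 x 36 x 22 mm high, lying left of the block; origin centre of underside; bystander
- stone: grey whetstone, 100 x 38 x 25 mm high, lying right of the block; origin centre of underside; bystander
- file: flat file with wooden handle, 260 mm long along its x, 20 mm wide and high, lying behind the fence; origin on its underside; bystander
- scraper: clear plastic scraper, 60 x 140 x 5 mm, lying flat; origin centre of underside; bystander
- mug: mug, 80 mm wide, 92 mm high; origin centre of underside; bystander
- can: grey can, 58 mm wide, 160 mm high; origin centre of underside; bystander
- tin: open steel tin, 90 x 70 x 30 mm high; origin centre of underside; bystander

How it is judged (in metres and radians):
At the end, for the whole second after the job is handed in: Both ends of the block's fence-side face lie within 5 mm of the fence's working face, the whole face within the fence's 300 mm length, the block flat on the bench (tilt under 0.05 rad, raised under 5 mm) and at rest (x of face_left in the frame of fence between -0.005 and 0.004 m and x of face_right in the frame of fence between -0.005 and 0.004 m and y of face_left in the frame of fence between 0.02 and 0.15 m and y of face_right in the frame of fence between -0.15 and -0.02 m and angle between block's own z axis and vertical below 0.05 rad and height (world z) of block below 0.005 m and linear speed of block below 0.01 m/s and angular speed of block below 0.05 rad/s); the robot touches nothing.
It fails at once if a corner of the block strikes the fence while the block is still askew (more than 10 degrees) (contact force between block and fence above 1 N and angle between the x axis of block and the x axis of fence, either way round above 0.175 rad).
It fails at once if the block is rammed into the fence (more than 45 N) (contact force between block and fence above 45 N).
It fails at once if the screw or its crossbar is touched (contact force between any of the arm, the fingers and tbar above 0.5 N).
It fails at once if the block is lifted, tipped or pinched between the fingers ((height (world z) of block above 0.008 m or angle between block's own z axis and vertical above 0.12 rad) or (contact force between the fingers and block above 0.5 N and x of the grasp point in the frame of block between -0.019 and 0.019 m and y of the grasp point in the frame of block between -0.088 and 0.088 m and z of the grasp point in the frame of block below 0.038 m)).
It fails at once if a bystander is disturbed (moved more than 20 mm) (distance of any of wax, stone, file, scraper, mug, can, tin from where it was at the start of the episode above 0.02 m).
It also fails if it takes over 72 s, if anything falls off the work surface, if the arm or the gripper's body presses on something with over 40 N, if the wrist force passes 120 N, or if a joint passes its speed limit or range.

ROBOT

A 6-joint arm with a two-finger parallel gripper is mounted at the origin on the work surface. World frame = base frame: x ahead of the robot, y to its left, z up, the work surface at z = 0. Lengths are in mm, angles in rad, forces in N, time in s.
With the tool pointing down it reaches from about 350 to 875 mm from the base axis. Payload 4.2 kg.
Tool frame: the origin (TCP) lies at the very end of the fingers, on their centre line; the grasp point (between the pads) lies 19 mm behind it; z points along the fingers, y is the direction in which the jaws open and shut (so a half turn about z gives the same grasp; the last joint's range is limited). The gripper opens to 85 mm and grips with 20 to 120 N. Pads are 22 mm wide; open, the fingers measure 114 mm over their backs; the gripper's body (76 mm by 85 mm) begins 54 mm behind the grasp point. The pads swing forward as they close: fully open they stand 13 mm farther back than shut.
Start: joints at [1.528, 0.385, 0.008, 0, -1.194, -0.259], TCP at [185.742, 596.74, 231.312] pointing down, gripper open.
Joint ranges: [-3.14, 3.14], [-1.21, 2.06], [-1.07, 1.41], [-3.16, 2.05], [-2.99, -0.16], [-3.1, 3.1]. Speed limits (rad/s): [2.79, 2.79, 3.14, 3.14, 3.14, 3.14].

INTERFACE

Orientations are given as a unit quaternion [x, y, z, w].
In Python, from bench import arm gives the robot as it stands.
- The arm moves only by the tool apply_moves, never from a script. Its argument "plan" is one flat list of numbers, 5 for each row, row after row: the gripper's target within -1 to 1 (shut at 1, half-way at 0, fully open at -1), then the shift along the world's x, y, z in m, then the turn about the world's z in degrees. A call has 1 to 8 rows; each row is the pose to reach, as a shift and turn from the pose commanded when the call began; what a row does not reach only later rows make up. A row lasts 1/12 s, in which the tool goes at most 41.7 mm and 7.16 degrees, less where a joint would pass 70% of its speed; a pose out of reach is approached as far as the arm can. A call with a gripper value outside its range is refused whole. The fingers move at their own pace and stop on an object; the grip force is fixed at half the most. Time passes only in rows, so rows that repeat a pose let the fingers close. It gives the time, the measured TCP pose, the force and the opening at its end, in the units of the state.
- arm.read_state(): the state, without advancing time (a new reading comes with each control period).
- arm.get_image(name): name is "scene" or "top" or "wrist"; returns a dict with "color" (384x512x3 uint8, red, green, blue), "range_z" (384x512 float32, mm along the optical axis (not along the pixel's ray), 0 where there is no reading), "camera_matrix" (3x3 intrinsics, pixels), "camera_from_world" (4x4, takes a point from world to camera coordinates); the wrist camera has in their place "mount" (4x4, takes a point from camera to tool coordinates, whose origin is the TCP and whose axes are the flange's). Camera axes: x right, y down, z forward; pixel columns grow to the right and rows downward; lengths in mm; the calibration is good to about 2 mm. A picture is of the moment at which its call begins: read the wrist's pose just before it.
- arm.job_done(): hands the job in, once; it reports no verdict.
The state is a dict: "clock": time; "joints": joint angles; "joint_vel": joint speeds; "joint_efforts": joint torques, N m; "position": TCP position; "ee_rot": TCP orientation; "contact_force": force on the tool from outside, world axes, zero at the start; "wrist_torque": the same for the moment, N m; "gripper_width": finger opening in mm.
Only numpy, scipy, OpenCV 4.12 (cv2) and the standard library are available. Lean on these libraries where they do the work, as an engineer would, in place of code of your own. Each camera call takes 0.05 s, during which the arm holds its last target.

## Working session

There is one attempt and no reset: what is moved stays moved. The work goes in short steps, Python scripts to look and compute and a tool call to move; the robot and the scene stay as the last step left them, time stands still between calls to the robot, and variables do not carry over. Pictures are saved under pics/ and viewed, and the job is handed in when it is done.

Besides the shell and the picture viewer there is one more tool, called after "Request:" as name(argument=value, ...) on one line, values as JSON. apply_moves: Moves the arm, as the interface text tells. Its arguments: {"type":"object","properties":{"plan":{"type":"array","items":{"type":"number"}}},"required":["plan"]}

```bash
mkdir -p pics; ls; python3 - <<'E'
from bench import arm
import cv2,numpy as np
s=arm.read_state();print(s)
for n in("scene","top"):
    d=arm.get_image(n);cv2.imwrite(f"pics/{n}0.png",d["color"][:,:,::-1]);np.savez(f"pics/{n}0.npz",**d)
    print(n,d["camera_matrix"],d["camera_from_world"])
E
```

```text
pics
{'clock': 0.0, 'joints': array([ 1.52756982e+00,  3.85546866e-01,  6.62433662e-03, -5.12118336e-04,
       -1.19398871e+00, -2.58599791e-01]), 'joint_vel': array([ 8.32230059e-04, -5.02308406e-04, -1.81578172e-05, -6.72245219e-04,
       -8.35607715e-04, -1.31358846e-03]), 'joint_efforts': array([-6.01189004e-05, -3.92287445e+01,  1.88394374e+01,  4.18610260e+00,
       -4.71058287e-03, -2.58818513e-07]), 'position': array([185.59501756, 596.19564793, 230.22489846]), 'ee_rot': array([ 9.88619418e-01, -1.50434274e-01, -1.22962517e-04,  1.07691245e-03]), 'contact_force': array([-0.06526027, -0.21317484,  0.01019286]), 'wrist_torque': array([ 0.02444033,  0.02862744, -0.00211185]), 'gripper_width': 85.67135221282406}
scene [[364.43160363   0.         254.84192712]
 [  0.         364.43160363 190.86733779]
 [  0.           0.           1.        ]] [[ 5.33891622e-01  8.45484304e-01 -1.07716290e-02 -2.82241475e+02]
 [ 5.16930556e-01 -3.36450522e-01 -7.87136485e-01 -2.41534114e+02]
 [-6.69135663e-01  4.14677391e-01 -6.16684786e-01  1.46386747e+03]
 [ 0.00000000e+00  0.00000000e+00  0.00000000e+00  1.00000000e+00]]
top [[458.92133822   0.         259.49588162]
 [  0.         458.92133822 195.84598887]
 [  0.           0.           1.        ]] [[ 2.70591584e-03 -9.99978511e-01  5.97121365e-03 -2.34490479e+01]
 [-9.82568395e-01 -3.76865752e-03 -1.85863247e-01  5.71410992e+02]
 [ 1.85881756e-01 -5.36419551e-03 -9.82557478e-01  1.34877944e+03]
 [ 0.00000000e+00  0.00000000e+00  0.00000000e+00  1.00000000e+00]]
```

View pics/scene0.png

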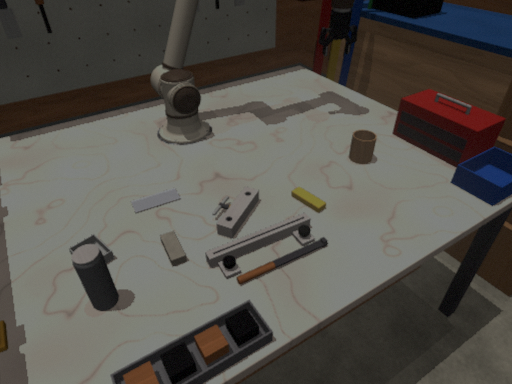

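View pics/top0.png

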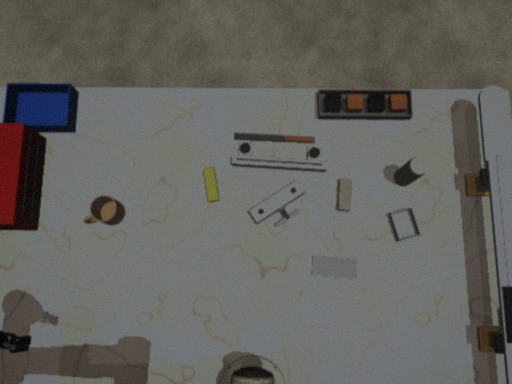

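The top view shows the block at about (277,200), the tbar at (287,215), and the fence's working edge at about (278,168). The wax is at (211,184) and the stone at (344,194). Next I'll measure them.

```bash
cat > h.py <<'E'
import numpy as np,cv2
def cloud(d):
    K=d["camera_matrix"];T=np.linalg.inv(d["camera_from_world"]);z=d["range_z"]
    v,u=np.mgrid[:z.shape[0],:z.shape[1]]
    P=np.stack([(u-K[0,2])/K[0,0]*z,(v-K[1,2])/K[1,1]*z,z,np.ones_like(z)],-1)@T.T
    P=P[...,:3];P[z<=0]=np.nan;return P
def pix(d,p):
    q=d["camera_from_world"]@np.append(p,1);q=d["camera_matrix"]@q[:3];return q[:2]/q[2]
def ray(d,u,v,h):
    K=d["camera_matrix"];T=np.linalg.inv(d["camera_from_world"])
    r=T[:3,:3]@np.linalg.solve(K,[u,v,1]);o=T[:3,3];return o+r*(h-o[2])/r[2]
E
python3 - <<'E'
from h import *
d=dict(np.load("pics/top0.npz"));P=cloud(d)
c=d["color"][140:250,190:370,::-1];cv2.imwrite("pics/topcrop0.png",cv2.resize(c,None,fx=4.4,fy=4.4,interpolation=cv2.INTER_CUBIC))
s=dict(np.load("pics/scene0.npz"));c=s["color"][170:290,120:340,::-1];cv2.imwrite("pics/scenecrop0.png",cv2.resize(c,None,fx=3.6,fy=3.6,interpolation=cv2.INTER_CUBIC))
Z=np.nan_to_num(P[...,2]);
for D,nm in((d,'top'),(s,'scene')):
    P=cloud(D);Z=np.nan_to_num(P[...,2])
    m=((Z>12)&(Z<200)&(P[...,0]>300)&(P[...,0]<800)&(abs(P[...,1])<350)).astype(np.uint8)
    n,l,st,ce=cv2.connectedComponentsWithStats(m)
    for i in range(1,n):
        if st[i,4]<30:continue
        q=P[l==i];zz=np.percentile(q[:,2],90);t=q[(q[:,2]>zz-6)]
        print(nm,st[i],ce[i].round(),"z90",zz.round(1),"rect",cv2.minAreaRect(t[:,:2].astype(np.float32)))
E
```

```text
top [234 132  81  11 407] [275. 137.] z90 22.0 rect ((770.9811401367188, -67.91893005371094), (257.30682373046875, 20.314416885375977), 87.46807861328125)
top [ 231  142   96   29 1244] [279. 160.] z90 40.0 rect ((704.1754760742188, -83.7264404296875), (297.1365966796875, 71.71124267578125), 86.29303741455078)
top [203 166  16  36 397] [211. 183.] z90 26.3 rect ((617.8323364257812, 132.31980895996094), (108.87803649902344, 35.840457916259766), 9.400278091430664)
top [ 249  179   56   47 1054] [278. 203.] z90 44.2 rect ((560.2135620117188, -74.92179870605469), (46.410274505615234, 179.3241729736328), 33.56837463378906)
top [337 178  15  33 408] [344. 194.] z90 30.1 rect ((584.4716796875, -287.167724609375), (38.75645065307617, 99.36979675292969), 85.54035949707031)
scene [ 212  186   47   50 1108] [235. 210.] z90 42.3 rect ((559.1235961914062, -74.7806396484375), (47.60124206542969, 183.01397705078125), 33.372230529785156)
scene [291 186  35  24 355] [308. 198.] z90 24.3 rect ((618.2269897460938, 132.03659057617188), (109.25599670410156, 37.30373001098633), 10.334184646606445)
scene [ 205  212  109   64 1943] [258. 241.] z90 37.9 rect ((703.9091186523438, -83.95941162109375), (299.2314453125, 73.15926361083984), 86.44263458251953)
scene [160 230  26  34 486] [172. 247.] z90 27.2 rect ((584.727294921875, -288.3817138671875), (37.712894439697266, 102.34076690673828), 85.92253875732422)
scene [236 237  92  46 657] [280. 260.] z90 20.4 rect ((771.6610717773438, -69.6116943359375), (258.6130676269531, 20.721153259277344), 87.34447479248047)
```

View pics/topcrop0.png

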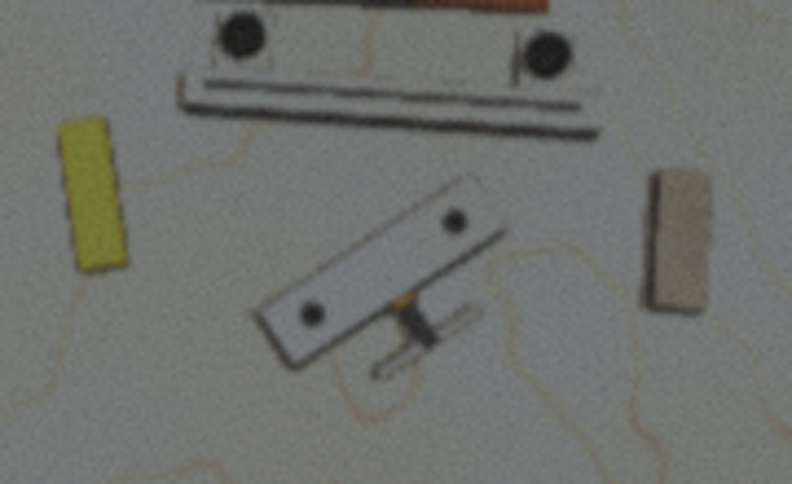

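View pics/scenecrop0.png

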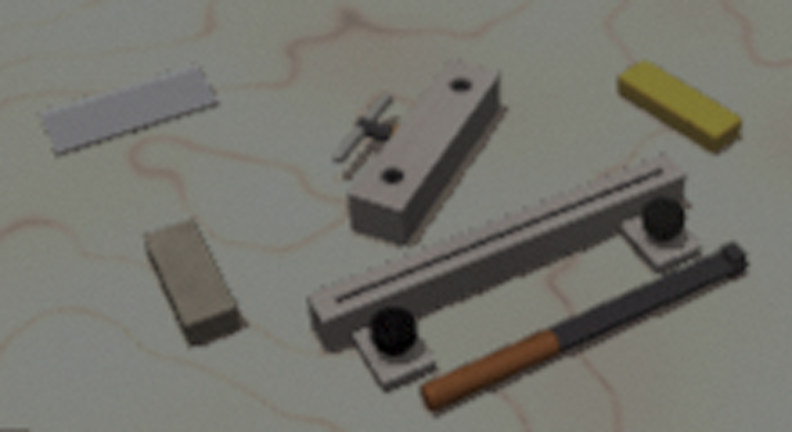

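```bash
cat >> h.py <<'E'
def rects(d,verbose=False):
    P=cloud(d);Z=np.nan_to_num(P[...,2]);out=[]
    # block + fence top planes
    m=((Z>31)&(Z<50)&(P[...,0]>450)&(P[...,0]<760)&(abs(P[...,1]+70)<200)).astype(np.uint8)
    n,l,st,ce=cv2.connectedComponentsWithStats(m)
    return P,l,st
E
python3 - <<'E'
from h import *
for nm in('top','scene'):
    d=dict(np.load(f"pics/{nm}0.npz"));P=cloud(d);Z=np.nan_to_num(P[...,2])
    g=(P[...,0]>450)&(P[...,0]<800)&(abs(P[...,1]+70)<250)
    tb=g&(abs(Z)<8);print(nm,"table z",np.median(Z[tb]))
    m=((Z>28)&(Z<41)&(P[...,0]>645)&(P[...,0]<725)&g)
    q=P[m][:,:2]
    # front edge: per y bins min x
    e=[];b=[]
    for y in np.arange(-225,65,10):
        s=q[(abs(q[:,1]-y)<5)]
        if len(s)>2:e.append((y,np.percentile(s[:,0],5)));
    e=np.array(e);k=np.polyfit(e[:,0],e[:,1],1);print("front line x=",k,"res",np.std(e[:,1]-np.polyval(k,e[:,0])),"yaw",-np.degrees(np.arctan(k[0])), "at y=-81",np.polyval(k,-81), "yext",q[:,1].min(),q[:,1].max())
    sel=q[abs(q[:,0]-np.polyval(k,q[:,1])-14)<20]; print(cv2.minAreaRect(sel.astype(np.float32)))
E
```

```text
top table z 0.9369201075985529
front line x= [6.31697250e-02 6.76411557e+02] res 0.8511583502801154 yaw -3.6145558813009138 at y=-81 671.2948090940091 yext -230.5138350390697 152.6907406589671
((683.977294921875, -81.57369995117188), (298.7723388671875, 30.737247467041016), 86.43663024902344)
scene table z 1.0066832296841426
front line x= [6.08503803e-02 6.77169795e+02] res 0.9377189616956697 yaw -3.4821763085336097 at y=-81 672.2409141870052 yext -232.28258674903142 67.29914806757716
((683.4281616210938, -82.69001770019531), (299.2430419921875, 32.92506790161133), 86.19122314453125)
```

Request:
apply_moves(plan=[1,0.017,-0.037,0,6,1,0.034,-0.074,0,12,1,0.051,-0.111,0,19,1,0.068,-0.148,0,26,1,0.085,-0.185,0,33,1,0.102,-0.222,0,39,1,0.119,-0.259,0,45,1,0.136,-0.296,0,50.8])

```text
clock: 0.77
position: [321.8, 298.6, 231.1]
ee_rot: [0.957, 0.291, -0.0, 0.0]
contact_force: [1.4, 0.2, -0.5]
gripper_width: 0.0
```

Request:
apply_moves(plan=[1,0.017,-0.037,0,0,1,0.034,-0.074,0,0,1,0.051,-0.111,0,0,1,0.068,-0.148,0,0,1,0.085,-0.185,0,0,1,0.102,-0.222,0,0,1,0.119,-0.259,0,0,1,0.136,-0.296,0,0])

```text
clock: 1.43
position: [457.9, 2.7, 231.3]
ee_rot: [0.958, 0.288, 0.0, -0.0]
contact_force: [0.9, 2.1, -0.1]
gripper_width: 0.1
```

Request:
apply_moves(plan=[1,0.012,-0.022,-0.03,0,1,0.025,-0.044,-0.06,0,1,0.025,-0.044,-0.09,0,1,0.025,-0.044,-0.11,0,1,0.025,-0.044,-0.12,0,1,0.025,-0.044,-0.12,0,1,0.025,-0.044,-0.12,0])

```text
clock: 2.02
position: [482.5, -39.4, 110.9]
ee_rot: [0.958, 0.288, -0.001, 0.0]
contact_force: [0.3, 0.7, -0.4]
gripper_width: -0.3
```

```bash
python3 - <<'E'
from bench import arm
from h import *
s=arm.read_state();print(s["position"],s["joints"])
W=arm.get_image("wrist");S=arm.get_image("scene")
np.savez("pics/w1.npz",**W)
a=cv2.resize(W["color"],(400,300));b=cv2.resize(S["color"][130:290,150:340],(400,337))
c=np.zeros((337,800,3),np.uint8);c[:300,:400]=a;c[:,400:]=b;cv2.imwrite("pics/v1.png",c[:,:,::-1]);print(W["mount"])
E
```

```text
[482.5164777  -39.41040037 110.90315236] [ 2.54996205e-01  2.79656867e-01 -4.94798561e-01  2.19738707e-04
 -7.97960124e-01  1.90048667e+00]
[[-1.24975482e-03 -9.65087876e-01 -2.61923327e-01  6.62452124e+01]
 [ 9.99999162e-01 -1.11799683e-03 -6.52055672e-04  4.83856063e-01]
 [ 3.36461575e-04 -2.61923923e-01  9.65088465e-01 -1.41708048e+02]
 [ 0.00000000e+00  0.00000000e+00  0.00000000e+00  1.00000000e+00]]
```

View pics/v1.png

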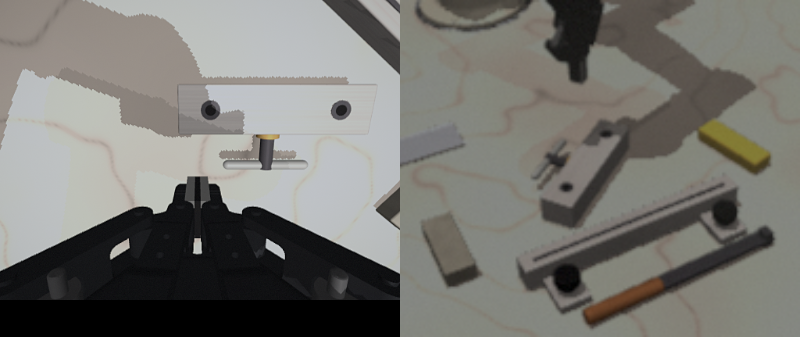

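The wrist view shows the block at (178–375, 84–135), lined up with the tool. The crossbar is at (222–308, 164), and the shut fingers at (197,185) are left of it. I'll measure the block's pose from here.

```bash
cat >> h.py <<'E'
from scipy.spatial.transform import Rotation as R
def wcloud(W,s):
    T=np.eye(4);T[:3,:3]=R.from_quat(s["ee_rot"]).as_matrix();T[:3,3]=s["position"]
    T=T@W["mount"];d=dict(W);d["camera_from_world"]=np.linalg.inv(T);return cloud(d)
F0=np.array([669.7,-81.4]);FY=np.radians(-3.6)
def blockpose(P,near=None):
    Z=np.nan_to_num(P[...,2])
    m=((Z>36.5)&(Z<47)&(P[...,0]>450)&(P[...,0]<690)&(abs(P[...,1]+75)<140))
    # exclude fence
    c,s_=np.cos(FY),np.sin(FY)
    fx=(P[...,0]-F0[0])*c+(P[...,1]-F0[1])*s_
    m&=fx<6
    n,l,st,ce=cv2.connectedComponentsWithStats(m.astype(np.uint8))
    i=1+np.argmax(st[1:,4]);q=P[l==i]
    r=cv2.minAreaRect(q[:,:2].astype(np.float32))
    b=cv2.boxPoints(r);e=b[1]-b[0];f=b[2]-b[1]
    if np.linalg.norm(f)>np.linalg.norm(e):e=f
    if e[1]<0:e=-e
    th=np.arctan2(-e[0],e[1]);ctr=np.array(r[0])
    return ctr,th,r[1],np.median(q[:,2])
def infence(ctr,th):
    c,s_=np.cos(FY),np.sin(FY);A=np.array([[c,s_],[-s_,c]])
    p=A@(ctr-F0);a=th-FY;B=np.array([[np.cos(a),-np.sin(a)],[np.sin(a),np.cos(a)]])
    return p,np.degrees(a),p+B@[23,90],p+B@[23,-90]
def tin(s,ctr,th):
    B=np.array([[np.cos(th),np.sin(th)],[-np.sin(th),np.cos(th)]]);return B@(s["position"][:2]-ctr)
def measure(arm,views=("wrist","top","scene")):
    s=arm.read_state();out={}
    print("clk",s["clock"],"tcp",s["position"].round(1),"yaw",np.degrees(R.from_quat(s["ee_rot"]).as_euler("xyz"))[2].round(1),"F",s["contact_force"].round(1))
    for v in views:
        d=arm.get_image(v)
        try:
            P=wcloud(d,s) if v=="wrist" else cloud(d)
            c,t,sz,z=blockpose(P)
        except Exception as e: print(v,"fail",e);continue
        p,a,l,r=infence(c,t)
        print(v,"ctr",c.round(1),"th%.2f"%np.degrees(t),"sz",np.round(sz,1),"z%.1f"%z,"| fence p",p.round(1),"ang%.1f"%a,"FL",l.round(1),"FR",r.round(1),"| tool in block",tin(s,c,t).round(1))
        out[v]=d
    return s,out
def save(out,name):
    c=np.zeros((337,800,3),np.uint8)
    if "wrist" in out:c[:300,:400]=cv2.resize(out["wrist"]["color"],(400,300))
    if "scene" in out:c[:,400:]=cv2.resize(out["scene"]["color"][130:290,150:340],(400,337))
    cv2.imwrite("pics/"+name,c[:,:,::-1])
E
python3 - <<'E'
from h import *
from bench import arm
measure(arm)
E
```

```text
clk 2.1167 tcp [483.5 -39.  112.3] yaw 33.5 F [-0.1 -0.1  1.4]
wrist ctr [560.8 -74.5] th33.47 sz [ 45.8 180.4] z39.1 | fence p [-1.091e+02  1.000e-01] ang37.1 FL [-145.    85.8] FR [-36.5 -57.9] | tool in block [-44.9  72.2]
top ctr [ 593.4 -124.6] th33.16 sz [46.2 59.2] z41.4 | fence p [-73.5 -47.9] ang36.8 FL [-108.9   38. ] FR [  -1.2 -106.3] | tool in block [-45.2 131.7]
scene ctr [559.6 -75.2] th33.99 sz [ 47.1 182.5] z40.9 | fence p [-110.2   -0.7] ang37.6 FL [-146.9   84.6] FR [-37.1 -58. ] | tool in block [-42.9  72.6]
```

Request:
apply_moves(plan=[1,0,0,-0.03,0,1,0,0,-0.06,0,1,0,0,-0.08,0,1,0,0,-0.09,0,1,0,0,-0.09,0,1,0.003,0.002,-0.09,0,1,0.006,0.004,-0.09,0,1,0.006,0.004,-0.09,0])

```text
clock: 2.93
position: [490.9, -34.5, 22.8]
ee_rot: [0.957, 0.289, 0.002, 0.0]
contact_force: [-0.6, 0.7, 0.4]
gripper_width: 0.1
```

```bash
python3 - <<'E'
from h import *
from bench import arm
s,o=measure(arm,("wrist","scene"));save(o,"v2.png")
T=s["position"][:2];th0=np.radians(33.5);c=np.array([560.3,-74.8])
Rm=lambda a:np.array([[np.cos(a),-np.sin(a)],[np.sin(a),np.cos(a)]])
pv=c+Rm(th0)@[0,-50];loc=Rm(-th0)@(T-c)+[5,50]
for t in range(34,-5,-2):
    w=pv+Rm(np.radians(t))@loc;print(t,((w-T)/1000).round(4))
E
```

```text
clk 2.9333 tcp [490.9 -34.5  22.8] yaw 33.6 F [-0.6  0.7  0.4]
wrist ctr [549.5 -56.8] th33.36 sz [ 45.9 138.5] z39.1 | fence p [-121.6   17. ] ang37.0 FL [-157.3  102.7] FR [-49.1 -41.1] | tool in block [-36.7  50.8]
scene ctr [551.9 -81.2] th33.69 sz [ 66.6 183.9] z40.8 | fence p [-117.6   -7.2] ang37.3 FL [-153.8   78.4] FR [-44.7 -64.8] | tool in block [-24.9  72.7]
34 [0.0034 0.0019]
32 [0.0064 0.0052]
30 [0.0095 0.0083]
28 [0.0127 0.0113]
26 [0.016  0.0142]
24 [0.0194 0.0169]
22 [0.0229 0.0196]
20 [0.0265 0.0221]
18 [0.0302 0.0245]
16 [0.0339 0.0268]
14 [0.0378 0.0289]
12 [0.0417 0.0309]
10 [0.0457 0.0328]
8 [0.0497 0.0345]
6 [0.0538 0.0361]
4 [0.0579 0.0375]
2 [0.0621 0.0388]
0 [0.0664 0.0399]
-2 [0.0706 0.0409]
-4 [0.0749 0.0418]
```

View pics/v2.png

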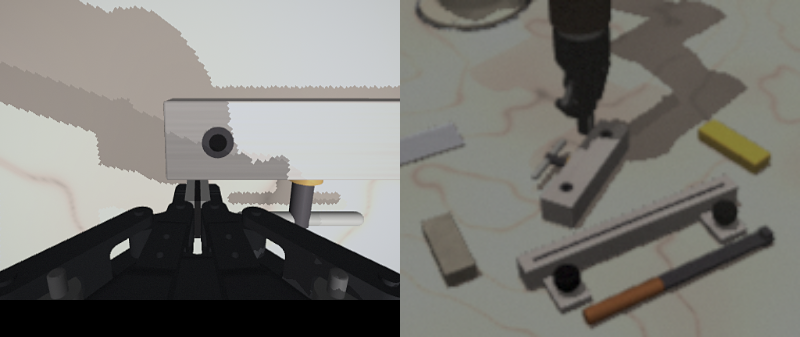

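The fingers stand behind the left end at (197,182). They are clear of the crossbar, which reaches from (365,218) into the gripper's shadow.

Request:
apply_moves(plan=[1,0.0034,0.002,0,0,1,0.0064,0.005,0,-1.5,1,0.0095,0.008,0,-3.5,1,0.0127,0.011,0,-5.5,1,0.016,0.014,0,-7.5,1,0.0194,0.017,0,-9.5,1,0.0229,0.0195,0,-11.5,1,0.0265,0.022,0,-13.5])

```text
clock: 3.7
position: [512.2, -14.1, 21.2]
ee_rot: [0.985, 0.172, -0.003, 0.0]
contact_force: [-5.4, -1.8, 4.0]
gripper_width: 0.1
```

```bash
python3 - <<'E'
from h import *
from bench import arm
s,o=measure(arm,("wrist","scene"));save(o,"v3.png")
E
```

```text
clk 3.7 tcp [512.2 -14.1  21.2] yaw 19.9 F [-5.4 -1.8  4. ]
wrist ctr [559.6 -50.4] th20.25 sz [ 51.1 136.2] z39.1 | fence p [-111.9   24. ] ang23.8 FL [-127.2  115.6] FR [-54.4 -49. ] | tool in block [-31.8  50.5]
scene ctr [562.7 -74.4] th21.30 sz [ 64.8 181. ] z41.0 | fence p [-107.2    0.2] ang24.9 FL [-124.3   91.5] FR [-48.5 -71.7] | tool in block [-25.1  74.5]
```

View pics/v3.png

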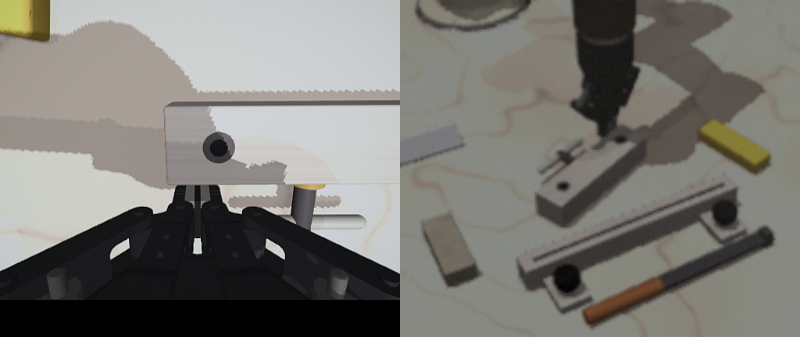

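The block has turned to about 20° and the fingers are still in contact, so the pivot model holds.

Request:
apply_moves(plan=[1,0.0037,0.0025,0,-2,1,0.0075,0.0047,0,-4,1,0.0113,0.0068,0,-6,1,0.0152,0.0088,0,-8,1,0.0192,0.0107,0,-10,1,0.0232,0.0124,0,-12,1,0.0273,0.014,0,-14,1,0.0314,0.0154,0,-16])

```text
clock: 4.47
position: [544.5, 1.7, 21.1]
ee_rot: [0.999, 0.034, -0.002, 0.0]
contact_force: [-4.7, -0.2, 2.7]
gripper_width: -0.1
```

```bash
python3 - <<'E'
from h import *
from bench import arm
s,o=measure(arm,("wrist","scene"));save(o,"v4.png")
E
```

```text
clk 4.4667 tcp [544.5   1.7  21.1] yaw 3.9 F [-4.7 -0.2  2.7]
wrist ctr [579.8 -47.2] th3.75 sz [ 50.7 137.6] z39.1 | fence p [-91.8  28.5] ang7.4 FL [-80.5 120.7] FR [-57.5 -57.8] | tool in block [-32.1  51.1]
scene ctr [575.9 -69.8] th3.17 sz [ 66.  181.7] z40.9 | fence p [-94.3   5.7] ang6.8 FL [-82.1  97.8] FR [-60.9 -80.9] | tool in block [-27.4  73. ]
```

View pics/v4.png

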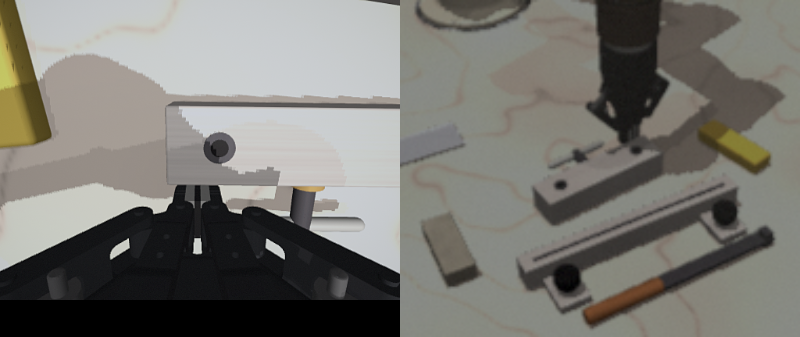

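Request:
apply_moves(plan=[1,0.0042,0.0013,0,-2,1,0.0085,0.0024,0,-4,1,0.0127,0.0034,0,-6,1,0.0158,0.004,0,-7.5,1,0.016,0.004,0,-7.5,1,0.01,0.004,0,-7.5,1,0.002,0.005,0,-7.5,1,0.002,0.005,0.03,-7.5])

```text
clock: 5.23
position: [543.2, 6.3, 46.8]
ee_rot: [1.0, -0.031, -0.006, 0.001]
contact_force: [0.1, -0.6, -0.6]
gripper_width: 0.1
```

Request:
apply_moves(plan=[0.5,0,-0.02,0.03,0,0,0,-0.04,0.06,0,-1,0,-0.06,0.09,0,-1,0,-0.075,0.1,0,-1,0,-0.075,0.1,0,-1,0,-0.075,0.1,0])

```text
clock: 5.73
position: [548.5, -68.1, 152.1]
ee_rot: [1.0, -0.031, 0.001, -0.0]
contact_force: [-0.4, -0.3, 0.1]
gripper_width: 72.3
```

```bash
python3 - <<'E'
from h import *
from bench import arm
s,o=measure(arm,("wrist","scene"));save(o,"v5.png")
E
```

```text
clk 5.7333 tcp [548.5 -68.1 152.1] yaw -3.5 F [-0.4 -0.3  0.1]
wrist ctr [590.  -68.6] th-5.39 sz [180.2  46. ] z39.1 | fence p [-80.3   7.8] ang-1.8 FL [-54.5  97. ] FR [-60.1 -82.9] | tool in block [-41.4  -3.5]
scene ctr [589.  -69.6] th-5.56 sz [179.3  51.4] z41.0 | fence p [-81.3   6.7] ang-2.0 FL [-55.3  95.9] FR [-61.4 -84. ] | tool in block [-40.4  -2.5]
```

View pics/v5.png

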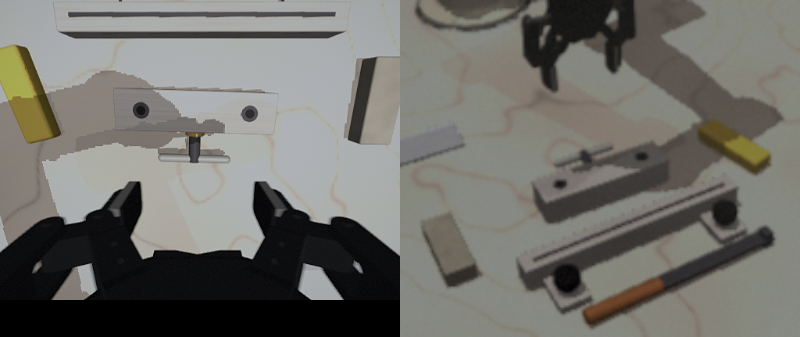

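Wrist view: the block is at (113–275, 88–135), nearly parallel to the fence edge at y≈33. The open pads at (133,185) and (263,185) are on either side of the crossbar at (158–230, 158). I'll check where the open fingertips really are, and the fence line from this view.

```bash
python3 - <<'E'
from h import *
from bench import arm
s=arm.read_state();d=arm.get_image("wrist");P=wcloud(d,s)
print(s["gripper_width"],s["position"])
q=P.reshape(-1,3);q=q[np.isfinite(q).all(1)]
T=R.from_quat(s["ee_rot"]).as_matrix();t=(q-s["position"])@T
f=t[(t[:,2]>-45)&(t[:,2]<20)&(abs(t[:,0])<25)]
for sg in(1,-1):
    g=f[f[:,1]*sg>0];print(len(g),"x",np.percentile(g[:,0],[0,2,50,98,100]).round(1),"y",np.percentile(g[:,1],[0,2,50,98,100]).round(1),"z",np.percentile(g[:,2],[0,50,98,100]).round(1))
    e=g[g[:,2]>np.percentile(g[:,2],95)];print("  tip y",e[:,1].min().round(1),e[:,1].max().round(1),"x",e[:,0].min().round(1),e[:,0].max().round(1))
# fence front edge
m=(P[...,2]>31)&(P[...,2]<41)&(P[...,0]>645)
q=P[m];e=[]
for y in range(-220,70,10):
    a=q[abs(q[:,1]-y)<5]
    if len(a)>3:e.append((y,np.percentile(a[:,0],3)))
e=np.array(e);k=np.polyfit(e[:,0],e[:,1],1);print(k,np.degrees(-np.arctan(k[0])),np.polyval(k,-81.4),np.median(q[:,2]),q[:,1].min(),q[:,1].max())
E
```

```text
84.71765349662975 [547.70066216 -67.43983004 150.34138601]
1961 x [-10.9  -9.5   7.   11.8  12.3] y [42.  42.2 42.8 55.6 56.7] z [-45.  -31.4 -13.6 -11.3]
  tip y 42.2 45.6 x -10.0 10.9
1954 x [-10.9  -9.4   7.2  11.9  12.3] y [-55.9 -55.  -42.3 -41.7 -41.5] z [-45.  -31.5 -13.8 -11.1]
  tip y -46.4 -41.8 x -9.9 11.1
[6.32078590e-02 6.76662193e+02] -3.616732107773467 671.5170729051791 34.06668890530497 -231.7198137853121 69.09220500996445
```

Open fingertips end about 12 mm above the TCP, 42–56 mm either side of centre, and the pads span about ±11 mm in tool x. I'll measure the block's back edge and the crossbar in the tool frame before straddling.

```bash
cat >> h.py <<'E'
def gap(arm,dx=0):
    s=arm.read_state();d=arm.get_image("wrist");P=wcloud(d,s)
    c,th,sz,z=blockpose(P)
    B=np.array([[np.cos(th),np.sin(th)],[-np.sin(th),np.cos(th)]])
    q=P.reshape(-1,3);q=q[np.isfinite(q).all(1)];L=(q[:,:2]-c)@B.T
    top=q[:,2]>37
    b=L[(q[:,2]>36)&(q[:,2]<43)&(abs(L[:,0])<30)&(abs(L[:,1])<90)&(L[:,0]<0)]
    e=[b[abs(b[:,1]-y)<3][:,0].min() for y in(-75,-55,55,75) if (abs(b[:,1]-y)<3).any()]
    k=(q[:,2]>18)&(q[:,2]<32)&(L[:,0]<-28)&(L[:,0]>-75)&(abs(L[:,1])<60)
    x=L[k];cr=x[abs(x[:,1])>12]
    print("ctr",c,"th",np.degrees(th),sz,"back edge",np.round(e,1))
    if len(cr):print("bar x",np.percentile(cr[:,0],[1,50,99]).round(1),"y",np.percentile(cr[:,1],[1,99]).round(1),len(cr))
    print("tcp local",B@(s["position"][:2]-c),s["position"])
    return c,th
E
python3 - <<'E'
from h import *
from bench import arm
c,th=gap(arm)
B=np.array([[np.cos(th),-np.sin(th)],[np.sin(th),np.cos(th)]])
print("target -38.5:",c+B@[-38.5,0])
E
```

```text
ctr [589.92767334 -68.83679199] th -5.391679 (179.8023223876953, 46.14456558227539) back edge [-22.6 -22.3 -22.4 -22.3]
bar x [-63.2 -57.5 -53.7] y [-42.9  42.9] 677
tcp local [-42.13490334  -2.42418803] [547.75140445 -67.29110153 150.12697871]
target -38.5: [551.59801248 -65.2191882 ]
```

Request:
apply_moves(plan=[-1,0.0037,0.002,-0.03,-1.8,-1,0.0037,0.002,-0.06,-1.8,-1,0.0037,0.002,-0.09,-1.8,-1,0.0037,0.002,-0.1,-1.8,-1,0.0037,0.002,-0.1,-1.8,-1,0.0037,0.002,-0.1,-1.8])

```text
clock: 6.43
position: [552.7, -65.6, 51.2]
ee_rot: [0.999, -0.046, -0.0, 0.0]
contact_force: [0.5, 0.4, 1.2]
gripper_width: 85.3
```

```bash
python3 - <<'E'
from h import *
from bench import arm
c,th=gap(arm)
s,o=measure(arm,("wrist","scene"));save(o,"v6.png")
cv2.imwrite("pics/w6.png",o["wrist"]["color"][:,:,::-1])
E
```

```text
ctr [589.97192383 -68.585495  ] th -5.520514 (180.58009338378906, 46.07222366333008) back edge [-22.6 -22.9 -22.4 -22.7]
bar x [-62.3 -56.6 -53.7] y [-43.2  42.7] 1568
tcp local [-37.42610918  -0.5949971 ] [552.66216331 -65.57726042  51.20157306]
clk 6.4833 tcp [553.5 -65.5  52.3] yaw -5.2 F [0.7 0.2 0.6]
wrist ctr [590.1 -68.7] th-5.29 sz [180.6  45.7] z39.1 | fence p [-80.2   7.6] ang-1.7 FL [-54.6  96.9] FR [-59.9 -83. ] | tool in block [-36.8  -0.2]
scene ctr [588.  -69.9] th-5.50 sz [179.9  50.4] z40.9 | fence p [-82.3   6.3] ang-1.9 FL [-56.3  95.5] FR [-62.3 -84.4] | tool in block [-34.8   1. ]
```

View pics/w6.png

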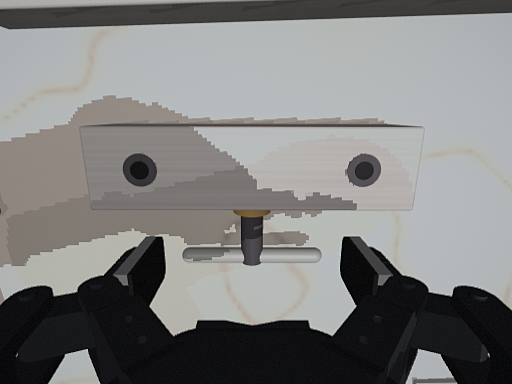

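The crossbar (183–321, 255) sits between the pads, and the pads are centred in the gap behind the back edge (y≈210). Lowering them into the gap now.

Request:
apply_moves(plan=[-1,-0.0012,0,-0.006,0,-1,-0.0012,0,-0.014,0,-1,-0.0012,0,-0.022,0,-1,-0.0012,0,-0.03,0,-1,-0.0012,0,-0.038,0,-1,-0.0012,0,-0.042,0,-1,-0.0012,0,-0.042,0])

```text
clock: 7.17
position: [550.2, -66.0, 7.7]
ee_rot: [0.999, -0.046, -0.002, 0.0]
contact_force: [0.5, 0.5, -0.2]
gripper_width: 85.0
```

```bash
python3 - <<'E'
from h import *
from bench import arm
c,th=gap(arm)
s,o=measure(arm,("wrist","scene"))
cv2.imwrite("pics/w7.png",o["wrist"]["color"][:,:,::-1])
E
```

```text
ctr [589.81048584 -68.51199341] th -5.3683257 (181.0714874267578, 46.158565521240234) back edge [-22.9 -22.7 -22.9 -22.7]
bar x [-61.8 -54.9 -28.1] y [-50.5  48.4] 3586
tcp local [-39.70262661  -1.22536884] [550.16735753 -66.01749152   7.72655633]
clk 7.2167 tcp [550.7 -66.    8.4] yaw -5.3 F [-0.2  0.5 -0.5]
wrist ctr [590.1 -68.2] th-5.38 sz [181.6  45.9] z39.1 | fence p [-80.3   8.2] ang-1.8 FL [-54.5  97.4] FR [-60.1 -82.5] | tool in block [-39.4  -1.4]
scene ctr [577.1 -69.3] th-4.73 sz [179.9  72.4] z40.9 | fence p [-93.2   6.2] ang-1.1 FL [-68.4  95.8] FR [-72.  -84.2] | tool in block [-26.6   1.2]
```

View pics/w7.png

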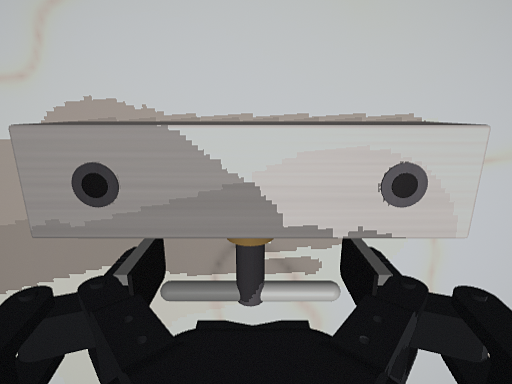

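Request:
apply_moves(plan=[-1,0.0025,0,0,0.5,-1,0.005,0,0,1,-1,0.0075,-0.0003,0,1.5,-1,0.01,-0.0005,0,1.7,-1,0.013,-0.0008,0,1.7,-1,0.016,-0.001,0,1.7,-1,0.019,-0.0012,0,1.7,-1,0.022,-0.0014,0,1.7])

```text
clock: 7.98
position: [567.9, -68.0, 9.0]
ee_rot: [0.999, -0.032, -0.006, 0.001]
contact_force: [-10.5, 0.5, 6.9]
gripper_width: 85.2
```

```bash
python3 - <<'E'
from h import *
from bench import arm
s,o=measure(arm,("wrist","scene"))
save(o,"v8.png")
E
```

```text
clk 7.9833 tcp [567.9 -68.    9. ] yaw -3.6 F [-10.5   0.5   6.9]
wrist ctr [591.6 -68.5] th-3.72 sz [181.3  68.2] z39.1 | fence p [-78.8   7.9] ang-0.1 FL [-55.6  97.9] FR [-56.  -82.1] | tool in block [-23.7  -0.9]
scene ctr [591.9 -69.4] th-3.87 sz [180.8  70.5] z41.0 | fence p [-78.4   7.1] ang-0.3 FL [-54.9  97. ] FR [-55.8 -83. ] | tool in block [-24.1  -0.2]
```

View pics/v8.png

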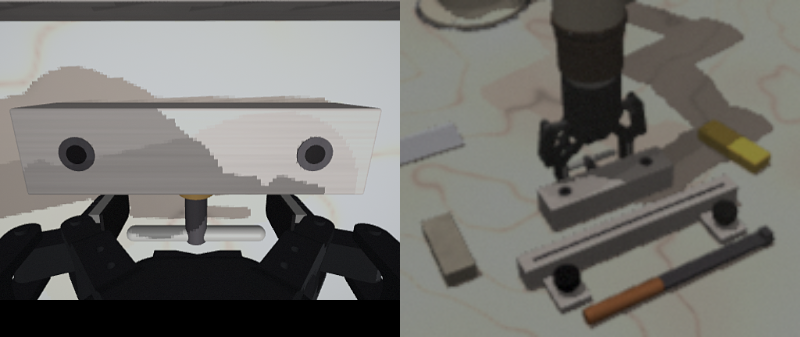

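```bash
cat >> h.py <<'E'
def detail(arm):
    """block front edge in fence frame & tilt, from wrist"""
    s=arm.read_state();d=arm.get_image("wrist");P=wcloud(d,s)
    m=(P[...,2]>36)&(P[...,2]<44)&(abs(P[...,1]+75)<115)&(P[...,0]>s["position"][0]+16)&(P[...,0]<s["position"][0]+62)
    c,s_=np.cos(FY),np.sin(FY)
    q=P[m];fx=(q[:,0]-F0[0])*c+(q[:,1]-F0[1])*s_;fy=-(q[:,0]-F0[0])*s_+(q[:,1]-F0[1])*c
    A=np.c_[fx,fy,np.ones(len(fx))];k=np.linalg.lstsq(A,q[:,2],rcond=None)[0]
    ok=abs(q[:,2]-A@k)<2;fx,fy=fx[ok],fy[ok]
    e=[]
    for y in range(int(fy.min())+5,int(fy.max())-4,8):
        a=fx[abs(fy-y)<4]
        if len(a)>20:e.append((y,np.percentile(a,99.5)))
    e=np.array(e);l=np.polyfit(e[:,0],e[:,1],1)
    # fence front edge
    f=(P[...,2]>30)&(P[...,2]<36.6)&(P[...,0]>640);f=P[f];g=[]
    if len(f)>200:
        X=(f[:,0]-F0[0])*c+(f[:,1]-F0[1])*s_;Y=-(f[:,0]-F0[0])*s_+(f[:,1]-F0[1])*c
        g=[(y,np.percentile(X[abs(Y-y)<5],3)) for y in range(-100,110,10) if (abs(Y-y)<5).sum()>10]
    print("clk %.2f"%s["clock"],"tcp",s["position"].round(1),"F",s["contact_force"].round(1),"tilt",k[:2].round(4),"y-ext",fy.min().round(1),fy.max().round(1),"front L/R",np.polyval(l,[fy.max(),fy.min()]).round(1))
    if len(g)>3:
        g=np.array(g);gl=np.polyfit(g[:,0],g[:,1],1);print("  fence edge at L/R",np.polyval(gl,[fy.max(),fy.min()]).round(1))
    return d
E
python3 - <<'E'
from h import *
from bench import arm
detail(arm)
E
```

```text
clk 8.08 tcp [569.3 -68.    9. ] F [-6.9  0.3  5.5] tilt [-0.0051 -0.0002] y-ext -82.7 98.3 front L/R [-43.7 -43.8]
  fence edge at L/R [1.1 1.1]
```

The block is parallel to the fence, flat (tilt 0.005), with a gap of about 44 mm.

Request:
apply_moves(plan=[-1,0.003,-0.0002,0,0,-1,0.006,-0.0004,0,0,-1,0.009,-0.0006,0,0,-1,0.012,-0.0008,0,0,-1,0.015,-0.001,0,0,-1,0.018,-0.0011,0,0,-1,0.021,-0.0013,0,0,-1,0.024,-0.0015,0,0])

```text
clock: 8.8
position: [592.3, -69.4, 8.9]
ee_rot: [0.999, -0.032, -0.005, 0.0]
contact_force: [-9.7, 0.3, 6.7]
gripper_width: 85.4
```

```bash
python3 - <<'E'
from h import *
from bench import arm
d=detail(arm);cv2.imwrite("pics/w9.png",d["color"][:,:,::-1])
E
```

```text
clk 8.80 tcp [592.3 -69.4   8.9] F [-9.7  0.3  6.7] tilt [-0.0044 -0.0001] y-ext -82.6 98.3 front L/R [-20.7 -20.7]
  fence edge at L/R [1.5 1.5]
```

View pics/w9.png

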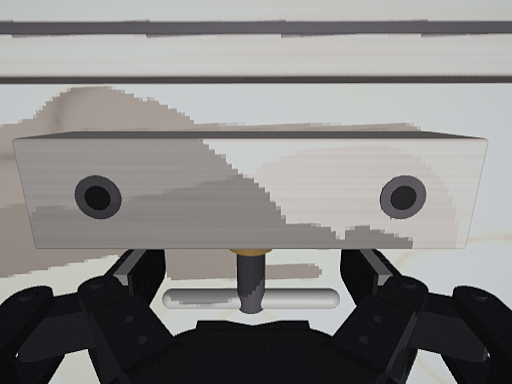

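The block's front edge (y≈140) is parallel to the rail's edge (y≈80), with a gap of about 21–22 mm. Slowing down.

Request:
apply_moves(plan=[-1,0.002,-0.0001,0,0,-1,0.004,-0.0002,0,0,-1,0.006,-0.0004,0,0,-1,0.008,-0.0005,0,0,-1,0.01,-0.0006,0,0,-1,0.012,-0.0008,0,0,-1,0.0135,-0.0009,0,0,-1,0.0145,-0.0009,0,0])

```text
clock: 9.52
position: [607.2, -70.2, 8.9]
ee_rot: [0.999, -0.032, -0.005, 0.0]
contact_force: [-9.8, 0.9, 6.1]
gripper_width: 85.3
```

```bash
python3 - <<'E'
from h import *
from bench import arm
d=detail(arm);cv2.imwrite("pics/w10.png",d["color"][:,:,::-1])
E
```

```text
clk 9.52 tcp [607.2 -70.2   8.9] F [-9.8  0.9  6.1] tilt [-0.0046 -0.0001] y-ext -82.8 98.6 front L/R [-5.8 -5.8]
  fence edge at L/R [1.6 1.8]
```

View pics/w10.png

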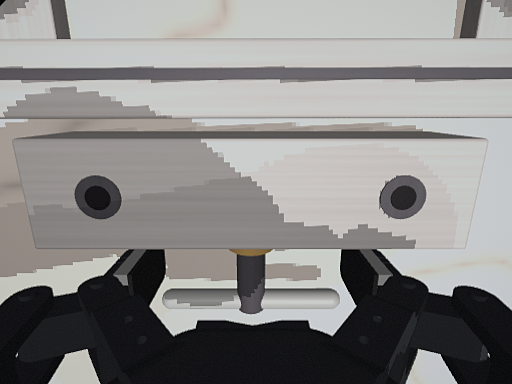

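Now the gap is 6–8 mm. From here I go in 1 mm steps or smaller, watching the force.

Request:
apply_moves(plan=[-1,0.0007,0,0,0,-1,0.0014,-0.0001,0,0,-1,0.0021,-0.0001,0,0,-1,0.0028,-0.0002,0,0,-1,0.0035,-0.0002,0,0,-1,0.004,-0.0002,0,0])

```text
clock: 10.07
position: [611.0, -70.4, 8.9]
ee_rot: [0.999, -0.032, -0.005, 0.0]
contact_force: [-9.1, 0.5, 6.1]
gripper_width: 85.1
```

Request:
apply_moves(plan=[-1,0.0004,0,0,0,-1,0.0008,0,0,0,-1,0.0012,-0.0001,0,0])

```text
clock: 10.32
position: [612.1, -70.5, 8.9]
ee_rot: [0.999, -0.032, -0.005, 0.0]
contact_force: [-9.1, 2.0, 5.6]
gripper_width: 85.2
```

```bash
python3 - <<'E'
from h import *
from bench import arm
d=detail(arm);cv2.imwrite("pics/w11.png",d["color"][:,:,::-1])
E
```

```text
clk 10.32 tcp [612.1 -70.5   8.9] F [-9.1  2.   5.6] tilt [-0.0042 -0.    ] y-ext -82.6 98.1 front L/R [-0.8 -0.8]
  fence edge at L/R [1.6 1.9]
```

View pics/w11.png

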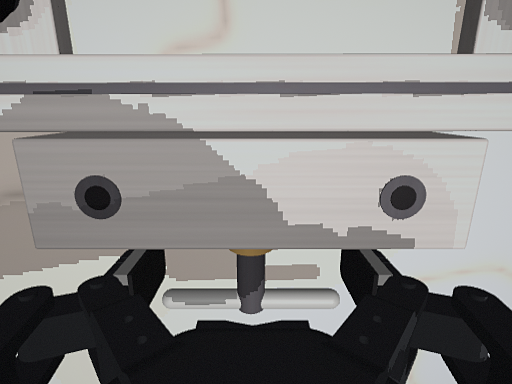

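About 2.5 mm is left by the wrist view. I'll keep easing forward until the force rises.

Request:
apply_moves(plan=[-1,0.0004,0,0,0,-1,0.0008,0,0,0,-1,0.0012,-0.0001,0,0])

```text
clock: 10.62
position: [612.8, -70.5, 8.9]
ee_rot: [0.999, -0.032, -0.006, 0.0]
contact_force: [-9.1, 0.9, 5.3]
gripper_width: 85.1
```

Request:
apply_moves(plan=[-1,0.0003,0,0,0,-1,0.0006,0,0,0])

```text
clock: 10.78
position: [614.0, -70.6, 9.0]
ee_rot: [0.999, -0.032, -0.005, 0.0]
contact_force: [-9.5, 1.6, 5.7]
gripper_width: 85.4
```

Request:
apply_moves(plan=[-1,0.0003,0,0,0,-1,0.0006,0,0,0])

```text
clock: 10.95
position: [614.0, -70.6, 8.9]
ee_rot: [0.999, -0.032, -0.006, 0.0]
contact_force: [-11.0, 1.4, 7.7]
gripper_width: 85.6
```

```bash
python3 - <<'E'
from h import *
from bench import arm
d=detail(arm)
E
```

```text
clk 10.95 tcp [614.  -70.6   8.9] F [-11.    1.4   7.7] tilt [-0.0041 -0.0002] y-ext -82.6 98.6 front L/R [1.  1.1]
  fence edge at L/R [2.  1.8]
```

Request:
apply_moves(plan=[-1,0.0003,0,0,0,-1,0.0006,0,0,0])

```text
clock: 11.17
position: [613.9, -70.6, 8.9]
ee_rot: [0.999, -0.032, -0.006, 0.0]
contact_force: [-12.3, 1.0, 9.3]
gripper_width: 85.4
```

Request:
apply_moves(plan=[-1,0.0003,0,0,0,-1,0.0006,0,0,0])

```text
clock: 11.33
position: [614.0, -70.6, 9.0]
ee_rot: [0.999, -0.032, -0.007, 0.0]
contact_force: [-13.3, 0.9, 9.6]
gripper_width: 85.3
```

```bash
python3 - <<'E'
from h import *
from bench import arm
d=detail(arm);cv2.imwrite("pics/w12.png",d["color"][:,:,::-1])
E
```

```text
clk 11.33 tcp [614.  -70.6   9. ] F [-13.3   0.9   9.6] tilt [-0.0039 -0.0001] y-ext -82.6 98.7 front L/R [1.1 1.2]
  fence edge at L/R [2.1 1.9]
```

View pics/w12.png

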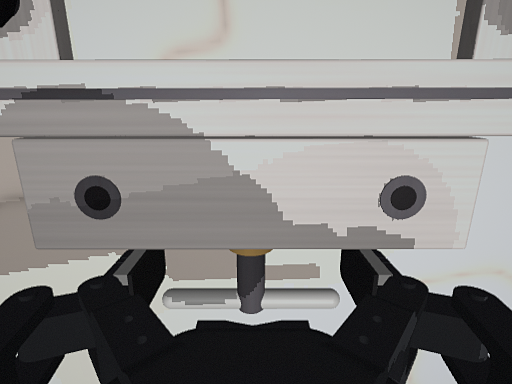

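The block is home: the TCP has stopped at 614.0 while the force climbs, and the picture shows the block's front edge closed against the rail at y≈137. I'll back off a little, which frees the pads and still clears the crossbar.

Request:
apply_moves(plan=[-1,-0.0015,0,0,0,-1,-0.003,0.0001,0,0,-1,-0.0045,0.0002,0,0,-1,-0.006,0.0003,0,0,-1,-0.006,0.0003,0,0])

```text
clock: 11.8
position: [614.3, -69.8, 9.3]
ee_rot: [1.0, -0.031, -0.0, -0.0]
contact_force: [-2.7, -1.5, -0.1]
gripper_width: 85.4
```

```bash
python3 - <<'E'
from h import *
from bench import arm
d=detail(arm)
E
```

```text
clk 11.80 tcp [614.3 -69.8   9.3] F [-2.7 -1.5 -0.1] tilt [-0.0047 -0.0002] y-ext -82.6 98.1 front L/R [1.3 1.3]
  fence edge at L/R [2.3 2.1]
```

Request:
apply_moves(plan=[-1,-0.001,0,0,0,-1,-0.002,0,0,0,-1,-0.003,0.0002,0,0,-1,-0.003,0.0002,0,0])

```text
clock: 12.18
position: [612.0, -69.3, 9.6]
ee_rot: [1.0, -0.031, 0.001, -0.0]
contact_force: [-0.1, -0.4, 0.9]
gripper_width: 85.2
```

```bash
python3 - <<'E'
from h import *
from bench import arm
d=detail(arm);gap(arm);cv2.imwrite("pics/w13.png",d["color"][:,:,::-1])
E
```

```text
clk 12.18 tcp [612.  -69.3   9.6] F [-0.1 -0.4  0.9] tilt [-0.0027 -0.    ] y-ext -82.9 98.4 front L/R [-0.3  1.8]
  fence edge at L/R [2.2 2.1]
ctr [648.46362305 -72.01851654] th -3.6411855 (180.8702850341797, 46.14078903198242) back edge [-22.9 -29.9 -29.9 -23.1]
bar x [-63.  -55.5 -29. ] y [-43.5  43.6] 3108
tcp local [-36.57976909   0.34676073] [611.97971741 -69.34935083   9.54467408]
```

View pics/w13.png

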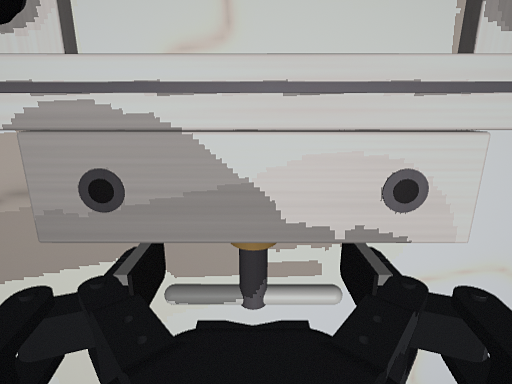

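The pads are free at local x ≈ -37, with the crossbar's front at -54 and the back face at -23. Going straight up.

Request:
apply_moves(plan=[-1,-0.001,0,0,0,-1,-0.001,0,0.006,0,-1,-0.001,0,0.014,0,-1,-0.001,0,0.024,0,-1,-0.001,0,0.036,0,-1,-0.001,0,0.06,0,-1,-0.001,0,0.09,0,-1,-0.001,0,0.12,0])

```text
clock: 12.95
position: [610.2, -69.6, 131.5]
ee_rot: [1.0, -0.031, 0.0, 0.0]
contact_force: [1.4, -0.7, -0.1]
gripper_width: 85.5
```

Request:
apply_moves(plan=[-1,-0.03,0,0.03,0,-1,-0.06,0,0.06,0,-1,-0.09,0,0.08,0,-1,-0.12,0,0.08,0,-1,-0.15,0,0.08,0,-1,-0.15,0,0.08,0,-1,-0.15,0,0.08,0])

```text
clock: 13.53
position: [459.5, -69.7, 211.3]
ee_rot: [1.0, -0.031, 0.002, -0.0]
contact_force: [0.7, -0.1, 0.5]
gripper_width: 85.4
```

```bash
python3 - <<'E'
from h import *
from bench import arm
s,o=measure(arm)
save(o,"v14.png");np.savez("pics/top14.npz",**arm.get_image("top"))
d=dict(np.load("pics/top14.npz"));cv2.imwrite("pics/top14.png",cv2.resize(d["color"][120:280,180:380,::-1],None,fx=4,fy=3.7,interpolation=cv2.INTER_CUBIC)[:600])
for nm,D in(("scene",o.get("scene")),("wrist",o.get("wrist"))):
    if D is None: continue
    P=wcloud(D,s) if nm=="wrist" else cloud(D)
    for h in((31,37.2),(37.2,45)):
        pass
    m=np.isfinite(P[...,2])&(P[...,2]>15)&(P[...,2]<50);q=P[m]
    for n,c in(("wax",(618,132)),("stone",(584.6,-287.5))):
        a=q[(abs(q[:,0]-c[0])<75)&(abs(q[:,1]-c[1])<40)]
        if len(a)>30:print(nm,n,cv2.minAreaRect(a[:,:2].astype(np.float32))[0])
E
```

```text
clk 13.5333 tcp [459.5 -69.7 211.3] yaw -3.6 F [ 0.7 -0.1  0.5]
wrist ctr [627.3 -71. ] th-3.67 sz [179.3   4.8] z38.7 | fence p [-43.    7.7] ang-0.1 FL [-19.8  97.7] FR [-20.1 -82.3] | tool in block [-167.5   -9.4]
top ctr [647.4 -72. ] th-3.03 sz [182.2  57.4] z40.8 | fence p [-22.8   8. ] ang0.6 FL [-0.7 98.2] FR [  1.1 -81.8] | tool in block [-187.7   -7.6]
scene ctr [649.1 -78.3] th-3.62 sz [186.8  52.4] z40.8 | fence p [-20.8   1.8] ang-0.0 FL [ 2.3 91.8] FR [  2.2 -88.2] | tool in block [-189.7   -3.4]
scene wax (617.7880249023438, 131.06890869140625)
scene stone (584.0454711914062, -288.33563232421875)
wrist wax (608.7737426757812, 130.59759521484375)
wrist stone (579.0089111328125, -286.5620422363281)
```

View pics/top14.png

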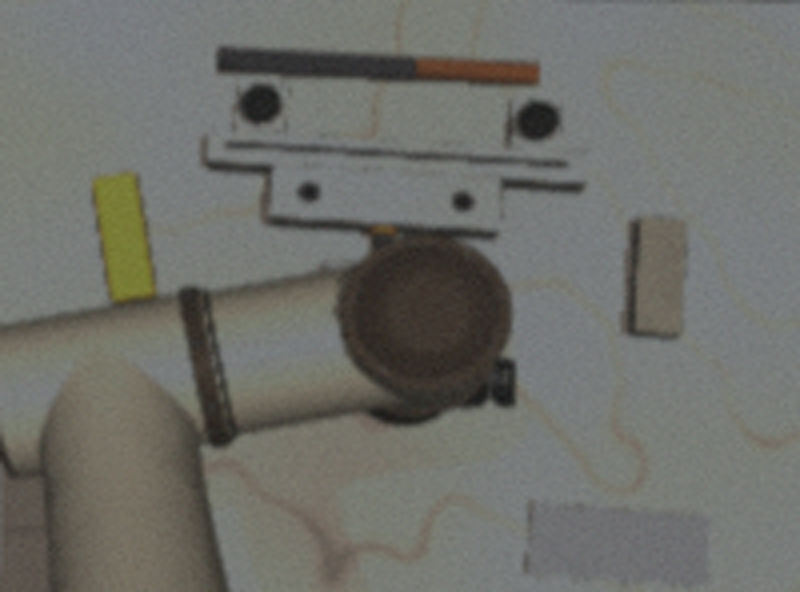

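View pics/v14.png

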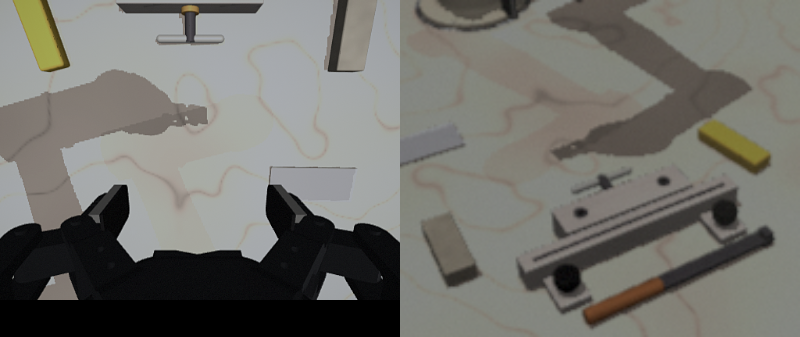

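Both views show the block's face tight on the rail, at (268–500, 165–185) in the top view and well within the fence's length. The wax and stone haven't moved. The arm is clear, so I'm handing in.

```bash
python3 -c "
from bench import arm
print(arm.job_done())"
```

```text
the job is handed in; nothing more can be done
None
```

The block's plain face now sits flush against the fence, and the job is handed in; no verdict was reported.

**What I did:** I turned the block about 39° by pushing its left end with the shut fingers, until it was within 2° of parallel. I then put one open finger either side of the screw, between the crossbar and the back, corrected the last 2°, and pushed both sides at once. The last steps were 0.3 mm each, until the tool stopped moving and the push force rose to about 13 N. I backed off, went straight up and moved clear, finishing at 13.5 s of the 72 s.

**Last checks:**

| Check | Result |
|---|---|
| Angle to fence | about 0° in the wrist and scene views; 0.6° in the top view |
| Face ends from the fence | within about 2 mm by every usable view, inside the 5 mm limit |
| Face position along the fence | about -82 to +98 mm, inside ±150 mm |
| Tilt | about 0.005 or less while pushing and after backing off |
| Wax and stone | within about 1 mm of where they started |

**Where checks disagreed or fell short:**
- **Distance to the fence:** the views differ by 1–2 mm. The scene view even puts the face 2 mm inside the rail, because its outline of the block ran into the rail. I relied on the tool stalling and the rising force instead.
- **Last wrist view:** after backing off it saw only part of the block, so I ignored its position, and also its wax and stone positions, which were 6–9 mm off.
- **Other objects:** I did not re-measure the file, scraper, mug, can or tin, but the arm did not go near them.

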